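Make up two candle gift sets

TASK

Make up the two gift sets in the open boxes on the shop counter, one item to a compartment: in the long three-compartment box the lidded jar candle goes in the middle, with the travel tin on one side of it and the amber dropper bottle on the other, and in the short two-compartment box go the bubble candle and the ribbed pillar candle, either way round. Set each one down upright and flat on the floor of its compartment without dropping it. Leave the empty votive glass, the hand stamp and the roll of tape where they are.

Things in the scene. Friction and masses are not known exactly. Their poses are not given: they have to be found in the camera images.
- jar_candle: Lidded jar candle: a clear glass jar filled with ivory wax, with a small paper label on one side and a flat light-wood lid fixed flush on top. An upright cylinder of diameter 56 mm, 70 mm tall over all; about 0.26 kg. It stands on the counter itself (the jars on the display riser at the back are only for show). Origin: centre of its underside; z up.
- travel_tin: Travel tin: a closed round bare-aluminium candle tin, an upright cylinder of diameter 54 mm, 46 mm tall; about 0.15 kg. It stands on the counter itself (the tins on the display riser at the back are only for show). Origin: centre of its underside; z up.
- dropper_bottle: Dropper bottle: a small round amber glass bottle with a black collar and rubber bulb. The straight body is 36 mm in diameter up to 52 mm height (grip it there); the collar above is 23 mm in diameter; 90 mm tall over all; about 0.1 kg. Origin: centre of its underside; z up.
- bubble_candle: Bubble candle: an ivory wax cube made of 3 x 3 x 3 round bubbles, 54 x 54 x 54 mm, with a short wick on top; about 0.12 kg. Origin: centre of its underside; x and y square to its upright sides, z up. It may lie at any yaw.
- pillar_candle: Ribbed pillar candle: an upright ivory wax cylinder with fine vertical ribs, diameter 50 mm, 80 mm tall, plus a 9 mm thin wick; about 0.14 kg. Origin: centre of its underside; z up.
- long_box: The long gift box: open shallow kraft-board base, 100 mm (its x) by 254 mm (its y), loose, 0.6 kg. Floor 3 mm thick, outer walls 4 mm thick, 18 mm high; two partitions 3 mm thick, 15 mm high, make three equal compartments in a row along y, each 92 (x) by 80 mm (y) clear. Origin: centre of its underside. Compartment centres: x = 0, y = -83, 0, +83 mm; their floor at z = 3 mm.
- short_box: The short gift box: open shallow kraft-board base, 100 mm (its x) by 171 mm (its y), loose, 0.45 kg. Floor 3 mm thick, outer walls 4 mm thick, 18 mm high; one partition 3 mm thick, 15 mm high, make two equal compartments in a row along y, each 92 (x) by 80 mm (y) clear. Origin: centre of its underside. Compartment centres: x = 0, y = -41.5, +41.5 mm; their floor at z = 3 mm.
- votive_glass: Bystander: an empty open glass cup without a lid, rim diameter 58 mm, 56 mm tall, loose, standing among the stock. Origin: centre of its underside.
- wood_stamp: Bystander: a light turned-wood hand stamp standing on its round 44 mm foot, with a knobbed handle, 70 mm tall, loose, among the stock. Origin: centre of its underside.
- tape_roll: Bystander: a roll of paper tape lying flat, outer diameter 68 mm, hole 40 mm, 24 mm high, loose, among the stock. Origin: centre of its underside.

How it is judged:
By the outcome, as a careful person would: the job done as asked, in the order asked, and still so for the second after the job is handed in, with the robot touching nothing.
It also fails if it takes over 128 s, if anything falls off the work surface, if the arm or the gripper's body presses on something with over 40 N, if the wrist force passes 120 N, or if a joint passes its speed limit or range.

ROBOT

A 6-joint arm with a two-finger parallel gripper is mounted at the origin on the work surface. World frame = base frame: x ahead of the robot, y to its left, z up, the work surface at z = 0. Lengths are in m, angles in degrees, forces in N, time in s.
With the tool pointing down it reaches from about 0.325 to 0.85 m from the base axis. Payload 15.5 kg.
Tool frame: the origin (TCP) lies at the very end of the fingers, on their centre line; the grasp point (between the pads) lies arm.grip_depth behind it (arm.grip_depth is the distance from the TCP to the grasp point, in m); z points along the fingers, y is the direction in which the jaws open and shut (so a half turn about z gives the same grasp; the last joint's range is limited). The gripper opens to 91 mm and grips with 3 to 60 N. Pads are 32 mm wide; open, the fingers measure 118 mm over their backs; the gripper's body (76 mm by 178 mm) begins 60 mm behind the grasp point.
Start: joints at [-69.299, 28.281, 77.091, -0, 74.628, -5.472], TCP at [0.276, -0.561, 0.214] pointing down, gripper open.
Joint ranges: [-166.48, 166.48], [-47.26, 123.95], [12.59, 153.08], [-70.14, 250.14], [6.76, 159.57], [-176.63, 176.63]. Speed limits (degrees/s): [108.29, 108.29, 147.25, 172.46, 172.46, 172.46].

INTERFACE

Orientations are given as a 3x3 rotation matrix whose columns are the frame's x, y, z axes.
In Python, from rig import arm gives the robot as it stands. Calls block until the motion is done:
- arm.move_to(position, orientation): joint-space move of the TCP to a pose.
- arm.move_l(position, orientation=None, feed=0.15): straight line of the TCP; orientation=None keeps the orientation; feed is the mean speed in m/s.
- arm.move_joints(angles): joint-space move.
- arm.grip(opening): finger opening in m; the grip force is fixed at half the most; returns when the fingers have stopped.
- arm.sleep(seconds).
- arm.solve_ik(position, orientation): joint angles nearest the present ones, or None.
- arm.snapshot(name): name is "scene" or "top"; returns the picture (480x640x3 uint8, red, green, blue); there is no depth.
- arm.get_calibration(name): a dict with "intrinsics" (3x3 intrinsics, pixels), "k1" (the pictures are not rectified: a ray, as slopes to the right and down, at radius r is drawn at 1 + k1 r^2 times it, then the intrinsics apply), "cam_to_world" (4x4, takes a point from camera to world coordinates). Camera axes: x right, y down, z forward; pixel columns grow to the right and rows downward; lengths in m; the calibration is good to about 2 mm. A picture is of the moment at which its call begins. get_calibration takes no time and is no camera call.
A pose or a line that the arm cannot do raises arm.Unreachable and nothing moves.
- arm.sign_off(): hands the job in, once; it reports no verdict.
Readings, each from a call of its own:
- arm.current_t(): time.
- arm.current_joint_positions(): joint angles.
- arm.current_dq(): joint speeds.
- arm.current_tau(): joint torques, N m.
- arm.current_ee_pos(): TCP position.
- arm.current_tool_rot(): TCP orientation.
- arm.current_force(): force on the tool from outside, world axes, zero at the start.
- arm.current_torque(): the same for the moment, N m.
- arm.current_width(): finger opening in m.
Only numpy, scipy, OpenCV 4.12 (cv2) and the standard library are available. Lean on these libraries where they do the work, as an engineer would, in place of code of your own. Each camera call takes 0.05 s, during which the arm holds its last target.

## Working session

There is one attempt and no reset: what is moved stays moved. The work goes in short steps, each a Python script; the robot and the scene stay as the last script left them, time stands still between calls to the robot, and variables do not carry over. Pictures are saved under pics/ and viewed, and the job is handed in when it is done.

```bash
ls; mkdir -p pics; python3 - <<'E'
from rig import arm
import cv2, numpy as np
np.set_printoptions(precision=4,suppress=True)
for n in ("scene","top"):
    im=arm.snapshot(n); cv2.imwrite(f"pics/{n}0.png",im[:,:,::-1])
    c=arm.get_calibration(n); print(n,c)
print(arm.grip_depth,arm.current_t(),arm.current_tool_rot(),arm.current_width())
E
```

```text
pics
scene {'intrinsics': array([[469.5144,   0.    , 310.1519],
       [  0.    , 469.5144, 247.5514],
       [  0.    ,   0.    ,   1.    ]]), 'k1': 0.016530983018976004, 'cam_to_world': array([[-0.0835,  0.7298, -0.6786,  1.2308],
       [ 0.9965,  0.0644, -0.0534,  0.0729],
       [ 0.0047, -0.6806, -0.7326,  0.754 ],
       [ 0.    ,  0.    ,  0.    ,  1.    ]])}
top {'intrinsics': array([[465.5593,   0.    , 316.2859],
       [  0.    , 465.5593, 239.7069],
       [  0.    ,   0.    ,   1.    ]]), 'k1': 0.004531147582016651, 'cam_to_world': array([[-0.0143, -0.9898,  0.1415,  0.3982],
       [-0.9997,  0.0113, -0.0219,  0.0312],
       [ 0.02  , -0.1418, -0.9897,  1.2683],
       [ 0.    ,  0.    ,  0.    ,  1.    ]])}
0.0188 0.1 [[ 0.8975  0.441  -0.0004]
 [ 0.441  -0.8975  0.001 ]
 [ 0.0001 -0.0011 -1.    ]] 0.09144923887273679
```

View pics/scene0.png

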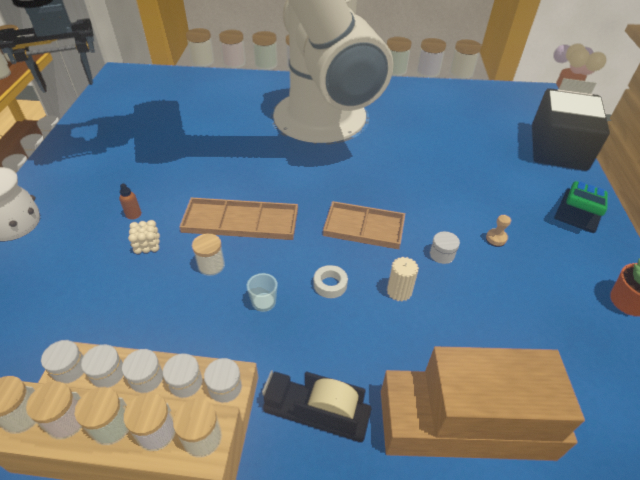

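View pics/top0.png

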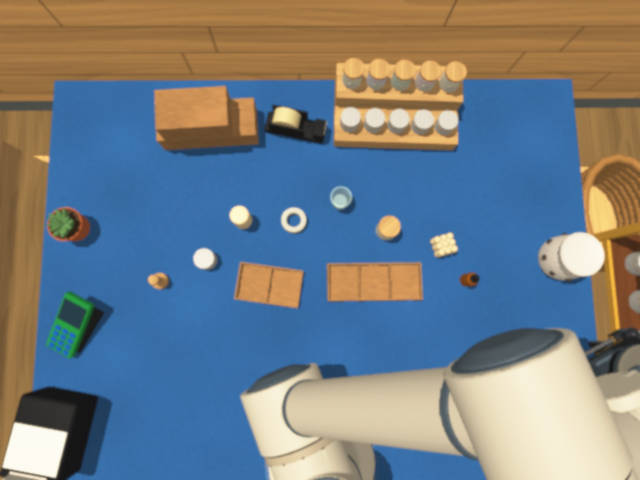

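```bash
cat > h.py <<'E'
import cv2, numpy as np
np.set_printoptions(precision=4,suppress=True)
def cal():
    from rig import arm
    return {n:arm.get_calibration(n) for n in ("scene","top")}
def ray(c,uv):
    K=c["intrinsics"];d=np.array([(uv[0]-K[0,2])/K[0,0],(uv[1]-K[1,2])/K[1,1]])
    s=d.copy()
    for _ in range(20): s=d/(1+c["k1"]*(s@s))
    T=c["cam_to_world"]; return T[:3,3],T[:3,:3]@np.array([s[0],s[1],1])
def onz(c,uv,z):
    o,d=ray(c,uv); return (o+d*(z-o[2])/d[2])
def proj(c,p):
    T=c["cam_to_world"];q=T[:3,:3].T@(np.array(p)-T[:3,3]);s=q[:2]/q[2];s=s*(1+c["k1"]*(s@s))
    K=c["intrinsics"];return np.array([K[0,0]*s[0]+K[0,2],K[1,1]*s[1]+K[1,2]])
def two(c1,u1,c2,u2):
    o1,d1=ray(c1,u1);o2,d2=ray(c2,u2);d1=d1/np.linalg.norm(d1);d2=d2/np.linalg.norm(d2)
    A=np.stack([d1,-d2],1);t=np.linalg.lstsq(A,o2-o1,rcond=None)[0]
    a=o1+t[0]*d1;b=o2+t[1]*d2;return (a+b)/2,np.linalg.norm(a-b)
def crop(im,x0,y0,x1,y1,s): return cv2.resize(im[y0:y1,x0:x1],None,fx=s,fy=s,interpolation=cv2.INTER_CUBIC)
E
python3 - <<'E'
from h import *
t=cv2.imread("pics/top0.png");s=cv2.imread("pics/scene0.png")
cv2.imwrite("pics/a1.png",crop(t,140,180,340,315,4)); cv2.imwrite("pics/a2.png",crop(t,310,180,500,315,4))
cv2.imwrite("pics/a3.png",crop(s,110,170,310,320,4)); cv2.imwrite("pics/a4.png",crop(s,310,190,520,310,3.8))
# components in top
hsv=cv2.cvtColor(t,cv2.COLOR_BGR2HSV)
m=((hsv[...,0]<95)|(hsv[...,0]>125)|(hsv[...,1]<90)).astype(np.uint8)*255
m[:180]=0;m[315:]=0
n,l,st,ce=cv2.connectedComponentsWithStats(m)
for i in range(1,n):
    if st[i,4]>60: print(st[i],ce[i])
hsv=cv2.cvtColor(s,cv2.COLOR_BGR2HSV)
m=((hsv[...,0]<95)|(hsv[...,0]>125)|(hsv[...,1]<90)).astype(np.uint8)*255
m[:170]=0;m[315:]=0
n,l,st,ce=cv2.connectedComponentsWithStats(m)
print()
for i in range(1,n):
    if st[i,4]>60: print(st[i],ce[i])
E
```

```text
[   0  180   48  135 5861] [ 21.2959 244.5258]
[ 538  180  102  135 9176] [602.1773 246.9661]
[330 187  23  23 401] [340.7107 197.4589]
[229 205  24  25 448] [240.5    216.8125]
[  46  206   45   36 1254] [ 67.4561 224.7687]
[280 207  27  27 472] [293.3665 219.7669]
[375 215  27  26 519] [388.1541 227.3661]
[430 232  29  26 538] [443.6654 244.6245]
[193 248  25  22 440] [204.5773 258.5955]
[ 233  261   71   48 2615] [268.5759 284.5273]
[ 326  262   98   40 3769] [374.0472 281.3332]
[147 272  22  18 306] [158.1046 280.3595]
[459 272  20  15 234] [468.6923 279.1752]
[ 57 292  46  23 466] [ 78.6652 303.9034]

[   0  170   40   72 2103] [ 15.5806 207.8336]
[ 603  170   37   67 1295] [626.9853 192.5012]
[566 181  42  50 884] [587.6957 204.0215]
[119 184  23  36 498] [129.253  203.4418]
[ 179  197  119   79 5222] [233.0588 225.5454]
[ 322  201   84   49 2878] [364.3593 224.6095]
[486 214  26  33 510] [498.8824 231.2157]
[128 220  32  34 908] [143.804  236.5165]
[429 231  31  33 769] [443.922  246.9753]
[ 386  256   33   46 1101] [401.9737 278.3697]
[ 610  258   30   57 1231] [627.2193 289.5695]
[313 265  35  33 876] [329.9966 281.0616]
[247 273  31  39 929] [262.1399 291.0829]
```

View pics/a1.png

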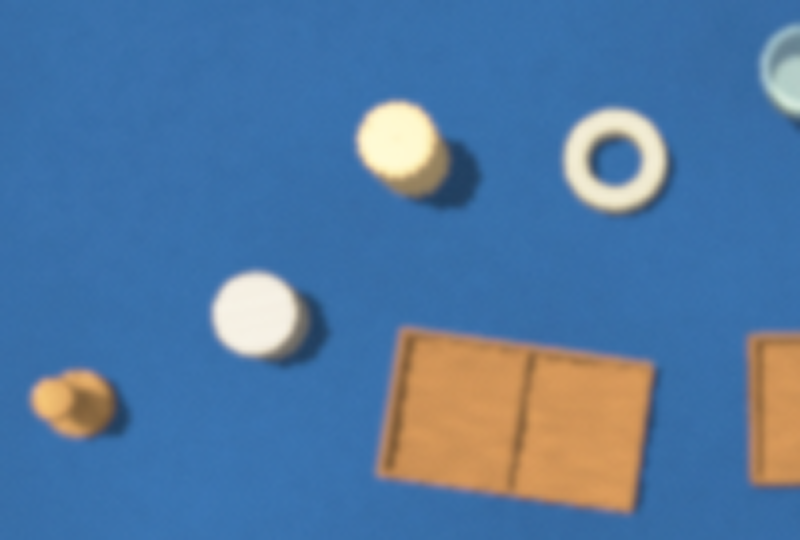

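View pics/a2.png

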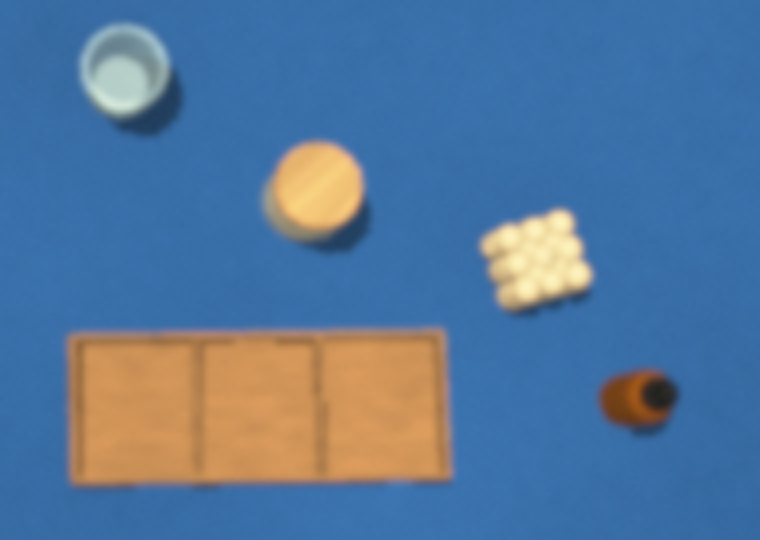

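View pics/a3.png

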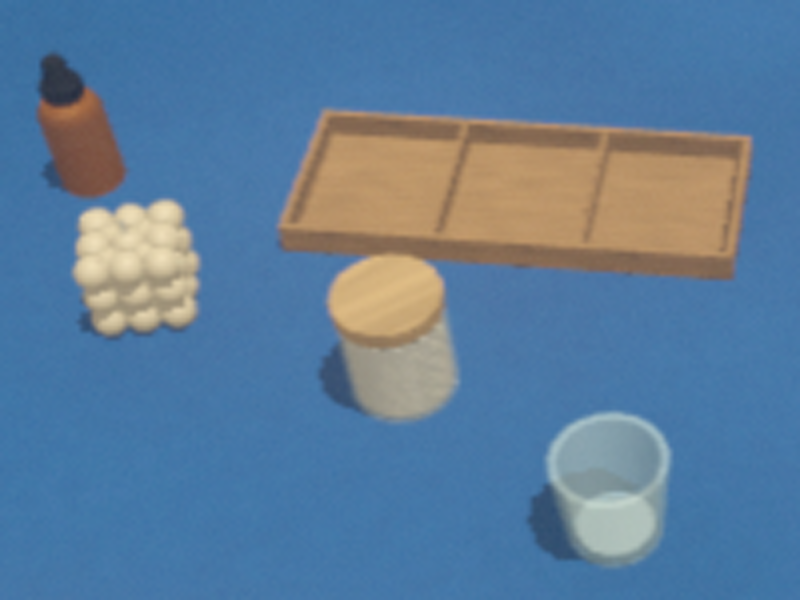

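View pics/a4.png

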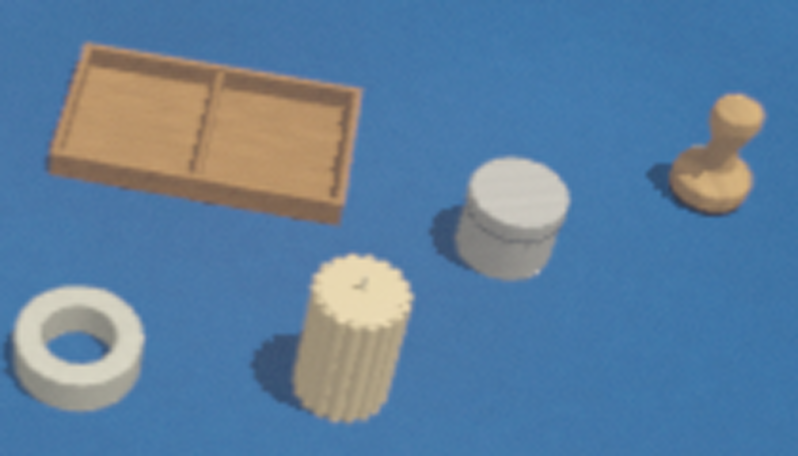

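```bash
cat > m.py <<'E'
from h import *
C=cal()
t=cv2.imread("pics/top0.png");s=cv2.imread("pics/scene0.png")
def up(im,x0,y0,x1,y1,k=4): 
    return crop(im,x0,y0,x1,y1,k)
def comp(mask,off,k=4,want=None):
    n,l,st,ce=cv2.connectedComponentsWithStats(mask.astype(np.uint8))
    i=1+np.argmax(st[1:,4]); cs,_=cv2.findContours((l==i).astype(np.uint8),cv2.RETR_EXTERNAL,cv2.CHAIN_APPROX_NONE)
    c=max(cs,key=cv2.contourArea); h=cv2.convexHull(c)
    e=cv2.fitEllipse(h)
    f=lambda p:(np.array(p)+0.5)/k-0.5+np.array(off)
    return f(e[0]),np.array(e[1])/k,f(c[:,0,:]),st[i]
def H(im): return cv2.cvtColor(im,cv2.COLOR_BGR2HSV).astype(int)
def nb(h): return (h[...,0]<95)|(h[...,0]>125)|(h[...,1]<90)
E
python3 - <<'E'
from m import *
# jar lid: wood
for name,im,o,z,fn in [
 ("jar",t,(365,205,412,245),.070,lambda h:(h[...,1]>110)&(h[...,0]<30)&(h[...,2]>150)),
 ("jar",s,(185,225,230,285),.070,lambda h:(h[...,1]>100)&(h[...,0]<30)),
 ("tin",t,(185,240,225,275),.046,lambda h:(h[...,1]<60)&(h[...,2]>200)),
 ("tin",s,(425,228,465,270),.046,lambda h:(h[...,1]<90)&(h[...,2]>160)),
 ("pil",t,(222,198,260,236),.080,lambda h:(h[...,0]<60)&(h[...,2]>225)),
 ("pil",s,(380,250,425,310),.080,lambda h:(h[...,0]<60)&(h[...,2]>205)),
 ("bub",t,(425,225,465,262),.054,lambda h:(h[...,0]<40)&(h[...,2]>100)),
 ("bulb",t,(455,268,482,292),.09,lambda h:(h[...,2]<70)),
 ("amber",t,(455,268,482,292),.026,lambda h:(h[...,0]<30)|(h[...,0]>160)),
 ("amber",s,(112,180,146,222),.026,lambda h:((h[...,0]<30)|(h[...,0]>165))&(h[...,1]>100)),
 ("votive",t,(322,180,360,215),.056,nb),
 ("tape",t,(275,200,312,240),.024,nb),
 ("stamp",t,(140,265,175,295),.01,nb),
 ]:
    h=H(up(im,*o)); c=C["top"] if im is t else C["scene"]
    e,ax,ct,st=comp(fn(h),o[:2]); print(name,"top" if im is t else "scene",e,ax,onz(c,e,z))
    if name=="bub":
        r=cv2.minAreaRect(ct.astype(np.float32)); print(r,onz(c,r[0],.027))
for name,o in [("long",(318,252,435,312)),("short",(225,252,310,318))]:
    h=H(up(t,*o)); e,ax,ct,st=comp(nb(h)&(h[...,1]>80)&(h[...,0]<30),o[:2])
    r=cv2.minAreaRect(ct.astype(np.float32)); b=cv2.boxPoints(r)
    P=np.array([onz(C["top"],p,.018) for p in b]); print(name,r,"\n",P,P.mean(0),np.linalg.norm(P[0]-P[1]),np.linalg.norm(P[1]-P[2]))
E
```

```text
jar top [388.9313 226.5797] [20.4863 20.7553] [ 0.6021 -0.186   0.07  ]
jar scene [206.5779 243.3848] [22.4623 27.3236] [ 0.6041 -0.1843  0.07  ]
tin top [203.1569 257.9555] [19.6116 20.3116] [0.528  0.3018 0.046 ]
tin scene [446.4731 240.2377] [18.4293 27.4603] [0.5291 0.3033 0.046 ]
pil top [238.6868 214.5547] [17.69   18.1535] [0.6362 0.205  0.08  ]
pil scene [404.9791 266.6027] [18.75   25.3219] [0.6397 0.2064 0.08  ]
bub top [443.7879 244.6499] [24.9417 29.4405] [ 0.5548 -0.3327  0.054 ]
((443.585205078125, 244.61465454101562), (21.120145797729492, 24.42149543762207), 73.61045837402344) [ 0.5584 -0.3403  0.027 ]
bulb top [474.4686 278.3059] [7.1659 7.5008] [ 0.4629 -0.3957  0.09  ]
amber top [468.8864 279.2147] [14.0725 18.2185] [ 0.4642 -0.4037  0.026 ]
amber scene [129.7625 204.2772] [17.0729 30.0248] [ 0.4575 -0.4052  0.026 ]
votive top [340.7634 197.3686] [22.1945 23.1195] [ 0.6849 -0.0625  0.056 ]
tape top [293.4214 219.7526] [26.7955 27.3372] [0.6316 0.065  0.024 ]
stamp top [158.0963 280.2308] [17.9796 22.3251] [0.4734 0.4286 0.01  ]
long ((374.357177734375, 281.53985595703125), (36.89360046386719, 94.17897033691406), 89.30130767822266) 
 [[ 0.5114 -0.0245  0.018 ]
 [ 0.5114 -0.2795  0.018 ]
 [ 0.4124 -0.2761  0.018 ]
 [ 0.4129 -0.0239  0.018 ]] [ 0.462 -0.151  0.018] 0.2550442971186163 0.09904345006691341
short ((268.6099853515625, 284.7300109863281), (63.99315643310547, 37.19381332397461), 8.130102157592773) 
 [[0.4215 0.2236 0.018 ]
 [0.5194 0.2105 0.018 ]
 [0.4929 0.0407 0.018 ]
 [0.3953 0.0557 0.018 ]] [0.4573 0.1326 0.018 ] 0.09880306024794736 0.17187659534416055
```

```bash
python3 - <<'E'
from m import *
cv2.imwrite("pics/b1.png",crop(s,112,175,172,260,7)); cv2.imwrite("pics/b2.png",crop(t,420,222,490,296,8))
print(onz(C["scene"],(143.8,236.5),.027))
for b in [(.461,-.404),(.4642,-.4037)]:
  for z in (0,.052,.09): print(b,z,proj(C["top"],(*b,z)),proj(C["scene"],(*b,z)))
E
```

```text
[ 0.5565 -0.3393  0.027 ]
(0.461, -0.404) 0 [465.7852 280.9463] [132.8214 213.6435]
(0.461, -0.404) 0.052 [472.4843 279.8744] [126.5191 196.7291]
(0.461, -0.404) 0.09 [477.7485 279.0321] [121.6113 183.5721]
(0.4642, -0.4037) 0 [465.606 279.775] [132.4809 214.5851]
(0.4642, -0.4037) 0.052 [472.2951 278.6541] [126.1536 197.67  ]
(0.4642, -0.4037) 0.09 [477.5513 277.7734] [121.2258 184.5108]
```

View pics/b1.png

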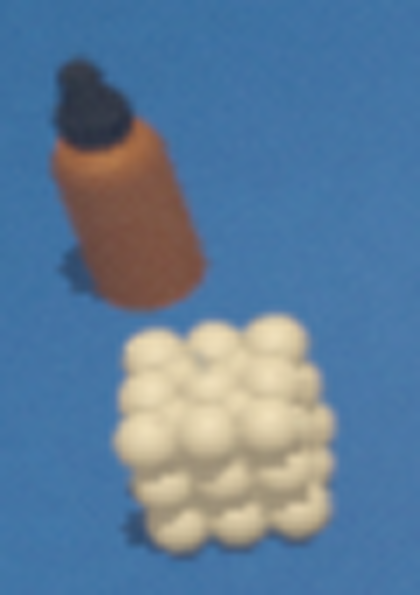

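View pics/b2.png

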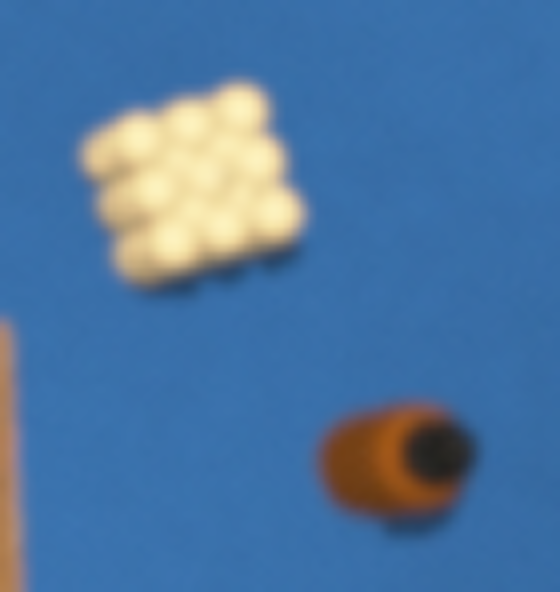

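```bash
python3 - <<'E'
from m import *
a=np.array([(140,138),(243,105),(280,213),(175,245)])/8+[420,222]-.44
b=np.array([(155,357),(277,343),(270,425),(145,438)])/7+[112,175]-.43
for n,p in(("top",a),("scene",b)):
    P=np.array([onz(C[n],q,.047) for q in p]); print(n,P[:,:2].tolist(),P.mean(0))
    for i in range(4):
        d=P[(i+1)%4]-P[i]; print(np.degrees(np.arctan2(d[1],d[0]))%90, np.linalg.norm(d))
E
```

```text
top [[0.5715841578639788, -0.31764014796900186], [0.5823113050691157, -0.35274016069862046], [0.5458803742939616, -0.36309444428764165], [0.5356017700042011, -0.3274669735336023]] [ 0.5588 -0.3402  0.047 ]
16.994023138957004 0.03670262362257042
15.866041881422092 0.037873789165938206
16.092967980493356 0.03708053908016187
15.275046565334684 0.037300117114676234
scene [[0.5451383659598138, -0.3597846502312683], [0.5358527029362175, -0.3248148717322691], [0.5704097240947881, -0.31591003017314573], [0.5789881414330151, -0.3511214889836705]] [ 0.5576 -0.3379  0.047 ]
14.870808330830457 0.036181610606174704
14.449929467521708 0.035685906385392374
13.691995951547867 0.036241358633391195
14.355553727184429 0.034940773637514425
```

```bash
cat > pp.py <<'E'
from h import *
from rig import arm
TZ=0.21
def R(psi):
    a=np.radians(psi);c,s=np.cos(a),np.sin(a)
    return np.array([[c,s,0],[s,-c,0],[0,0,-1.]])
def say(m):
    print(f"{arm.current_t():.2f} {m} w={arm.current_width()*1000:.1f} p={arm.current_ee_pos()} F={arm.current_force()}")
def pick(xy,psi,h,w,openw=None):
    arm.move_to([*xy,TZ],R(psi))
    if openw: arm.grip(openw)
    arm.move_l([*xy,h+.03],feed=.25); arm.move_l([*xy,h],feed=.1); say("at obj")
    arm.grip(w-.012); say("gripped")
    arm.move_l([*xy,h+.02],feed=.1); arm.move_l([*xy,TZ],feed=.25); say("lifted")
def place(xy,psi,h,w):
    arm.move_to([*xy,TZ],R(psi)); 
    arm.move_l([*xy,h+.03],feed=.25); arm.move_l([*xy,h+.006],feed=.06); f0=arm.current_force()[2]; say("above")
    for d in np.arange(.0045,-.0021,-.001):
        arm.move_l([*xy,h+d],feed=.03)
        f=arm.current_force()[2]
        if f-f0>1.5: break
    say(f"down d={d:.4f} df={f-f0:.2f}")
    arm.sleep(.15); arm.grip(min(w+.016,.09)); arm.sleep(.1)
    arm.move_l([*xy,h+.03],feed=.08); arm.move_l([*xy,TZ],feed=.3); say("clear")
LB=np.array([.462,-.151]);LY=np.radians(-.2)
SB=np.array([.4573,.1326]);SY=np.radians(-8.5)
def comp(B,Y,y): return B+y*np.array([-np.sin(Y),np.cos(Y)])
def snap(tag):
    for n in ("scene","top"): cv2.imwrite(f"pics/{n}{tag}.png",arm.snapshot(n)[:,:,::-1])
E
python3 - <<'E'
from pp import *
for p,a in [((.603,-.185),90),((.462,-.151),90),((.5285,.3025),90),(comp(LB,LY,.083),90),((.462,-.402),90),(comp(LB,LY,-.083),90),((.558,-.339),105.5),(comp(SB,SY,-.0415),81.5),((.638,.2055),81.5),(comp(SB,SY,.0415),81.5)]:
    print(p,[None if (q:=arm.solve_ik([*p,z],R(a))) is None else np.round(q,1).tolist() for z in (.02,TZ)])
E
```

```text
(0.603, -0.185) [[-22.5, 41.7, 86.2, -0.0, 52.1, -22.5], [-22.5, 29.0, 76.5, -0.0, 74.5, -22.5]]
(0.462, -0.151) [[-25.1, 34.6, 107.4, -0.0, 38.0, -25.1], [-25.1, 17.4, 96.5, -0.0, 66.1, -25.1]]
(0.5285, 0.3025) [[24.2, 40.5, 89.5, -0.0, 49.9, 24.2], [24.2, 27.2, 79.8, -0.0, 73.1, 24.2]]
[ 0.4623 -0.068 ] [[-15.7, 33.8, 110.1, -0.0, 36.2, -15.7], [-15.7, 15.9, 98.8, -0.0, 65.3, -15.7]]
(0.462, -0.402) [[-46.6, 40.7, 89.0, -0.0, 50.3, -46.6], [-46.6, 27.5, 79.2, -0.0, 73.3, -46.6]]
[ 0.4617 -0.234 ] [[-33.5, 35.9, 103.0, -0.0, 41.1, -33.5], [-33.5, 19.9, 92.4, -0.0, 67.7, -33.5]]
(0.558, -0.339) [[-36.5, 43.0, 82.7, -0.0, 54.2, -52.0], [-36.5, 30.8, 73.1, -0.0, 76.1, -52.0]]
[0.4512 0.0916] [[4.0, 33.5, 111.0, -0.0, 35.5, 12.5], [4.0, 15.4, 99.7, -0.0, 65.0, 12.5]]
(0.638, 0.2055) [[12.8, 44.1, 80.0, -0.0, 56.0, 21.3], [12.8, 32.2, 70.4, -0.0, 77.4, 21.3]]
[0.4634 0.1736] [[13.6, 34.9, 106.2, -0.0, 38.9, 22.1], [13.6, 18.1, 95.3, -0.0, 66.5, 22.1]]
```

```bash
python3 - <<'E'
from pp import *
pick((.603,-.185),90,.030,.056)
if arm.current_width()>.05: place(comp(LB,LY,0),90,.033,.056)
snap("1")
E
```

```text
3.11 at obj w=91.1 p=[ 0.6032 -0.1851  0.0305] F=[0.104  0.1693 0.3409]
3.74 gripped w=55.6 p=[ 0.6033 -0.1851  0.0302] F=[1.8963 0.0037 3.3604]
4.88 lifted w=55.3 p=[ 0.6022 -0.1847  0.2084] F=[-0.6705  0.2199 -2.5919]
6.81 above w=55.2 p=[ 0.4619 -0.1509  0.0388] F=[-0.4416 -0.093  -2.8152]
8.31 down d=-0.0005 df=13.69 w=55.5 p=[ 0.4621 -0.1511  0.033 ] F=[-3.3305  1.263  10.8751]
10.20 clear w=71.9 p=[ 0.4618 -0.1509  0.2097] F=[-0.7112  0.034  -0.3713]
```

```bash
sed -i 's/np.arange(.0045,-.0021,-.001)/np.arange(.003,-.0021,-.0005)/' pp.py; python3 -c "
from h import *
cv2.imwrite('pics/c1.png',crop(cv2.imread('pics/scene1.png'),100,170,420,320,2.4))"
```

```text
(no output)
```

View pics/c1.png

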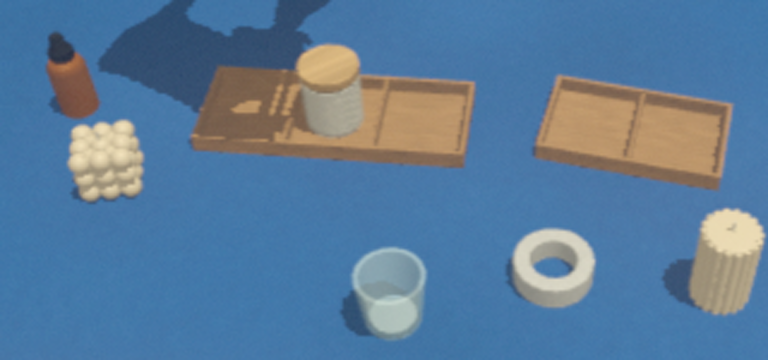

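The crop shows the jar candle upright in the middle compartment (crop pixel 331,90), and the box hasn't moved. Next are the tin and the bottle.

```bash
python3 - <<'E'
from pp import *
pick((.5285,.3025),90,.020,.054)
if arm.current_width()>.05: place(comp(LB,LY,.083),90,.023,.054)
snap("2")
E
python3 - <<'E'
from pp import *
pick((.462,-.4025),90,.020,.036,.07)
print(arm.current_width())
snap("3")
cv2.imwrite('pics/c3.png',np.vstack([crop(cv2.imread('pics/scene3.png'),60,100,460,300,1.5),crop(cv2.imread('pics/top3.png'),140,180,540,320,1.5)]))
E
```

```text
13.22 at obj w=72.0 p=[0.5287 0.3026 0.0205] F=[-0.1365 -0.4599 -0.6226]
13.64 gripped w=53.5 p=[0.5288 0.3027 0.0206] F=[-0.7246 -0.8156  6.2513]
14.82 lifted w=53.1 p=[0.5277 0.3021 0.2084] F=[-0.7526 -0.3903 -1.5836]
17.56 above w=53.2 p=[ 0.4621 -0.068   0.0288] F=[-0.1767 -0.0413 -1.0454]
19.06 down d=0.0005 df=2.26 w=53.9 p=[ 0.4623 -0.068   0.0236] F=[-0.8773 -0.3538  1.212 ]
20.97 clear w=70.0 p=[ 0.462  -0.0679  0.2096] F=[-0.8586 -0.8014 -0.4975]
23.79 at obj w=70.0 p=[ 0.4622 -0.4027  0.0205] F=[ 0.1987 -0.5385  0.6481]
24.42 gripped w=35.2 p=[ 0.4622 -0.4026  0.0202] F=[0.1429 0.0363 3.2669]
25.60 lifted w=35.8 p=[ 0.4615 -0.4019  0.2085] F=[-0.3851 -0.2081 -0.3696]
0.03579087646598165
```

View pics/c3.png

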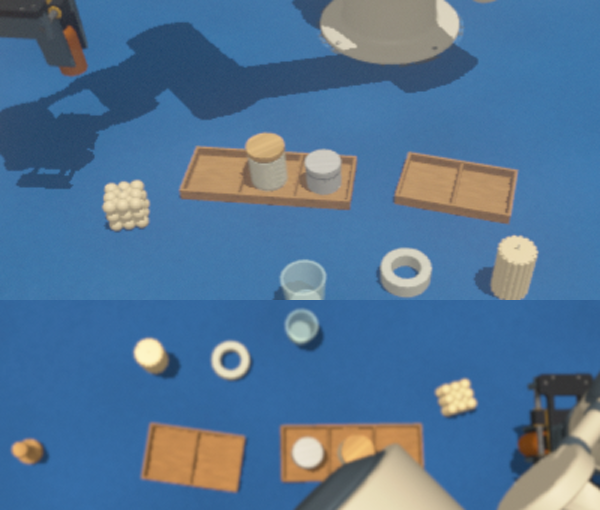

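The tin is in its compartment at crop (322,170). The bottle is held at (72,52), and nothing else moved. Next I'll place the bottle.

```bash
python3 - <<'E'
from pp import *
place(comp(LB,LY,-.083),90,.023,.036)
E
python3 - <<'E'
from pp import *
pick((.558,-.339),105.5,.020,.054,.085)
snap("4")
cv2.imwrite('pics/c4.png',np.vstack([crop(cv2.imread('pics/scene4.png'),60,100,460,300,1.5),crop(cv2.imread('pics/top4.png'),140,180,540,320,1.5)]))
E
```

```text
27.73 above w=35.8 p=[ 0.4616 -0.2339  0.0288] F=[ 0.5162 -0.1074 -0.9131]
29.48 down d=0.0000 df=5.83 w=35.5 p=[ 0.4618 -0.234   0.0232] F=[-1.3376  0.7066  4.9179]
31.40 clear w=51.8 p=[ 0.4614 -0.2338  0.2096] F=[-0.1911 -0.4953 -0.3867]
33.94 at obj w=84.8 p=[ 0.5581 -0.3391  0.0204] F=[ 0.8368 -0.67    0.1309]
34.52 gripped w=53.7 p=[ 0.5581 -0.3391  0.0202] F=[-0.1693  1.2495  4.5436]
35.70 lifted w=53.7 p=[ 0.5573 -0.3385  0.2084] F=[ 0.5314  0.0322 -1.7159]
```

View pics/c4.png

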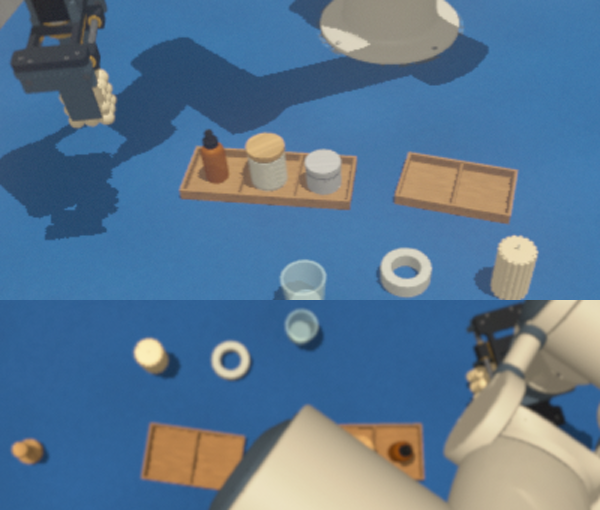

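The bottle stands upright in its compartment (213,160). The bubble candle is held square, with the full 53.7 mm between the jaws.

```bash
python3 - <<'E'
from pp import *
place(comp(SB,SY,-.0415),81.5,.023,.054)
pick((.638,.2055),81.5,.030,.050,.085)
snap("5")
cv2.imwrite('pics/c5.png',np.vstack([crop(cv2.imread('pics/scene5.png'),100,100,500,300,1.5),crop(cv2.imread('pics/top5.png'),140,180,540,320,1.5)]))
E
```

```text
38.75 above w=54.0 p=[0.451  0.0916 0.0289] F=[-0.0666 -0.157  -0.8206]
40.50 down d=0.0000 df=7.36 w=54.0 p=[0.4512 0.0916 0.0232] F=[-1.6267  1.4212  6.5366]
42.41 clear w=69.7 p=[0.4509 0.0915 0.2096] F=[ 0.1332  0.7666 -0.6723]
44.93 at obj w=84.8 p=[0.6382 0.2055 0.0304] F=[1.0092 0.4025 1.418 ]
45.57 gripped w=49.8 p=[0.638  0.2055 0.0302] F=[-0.9111 -0.8456  3.0028]
46.71 lifted w=49.7 p=[0.6372 0.2053 0.2083] F=[-0.1481 -0.4721 -2.2672]
```

View pics/c5.png

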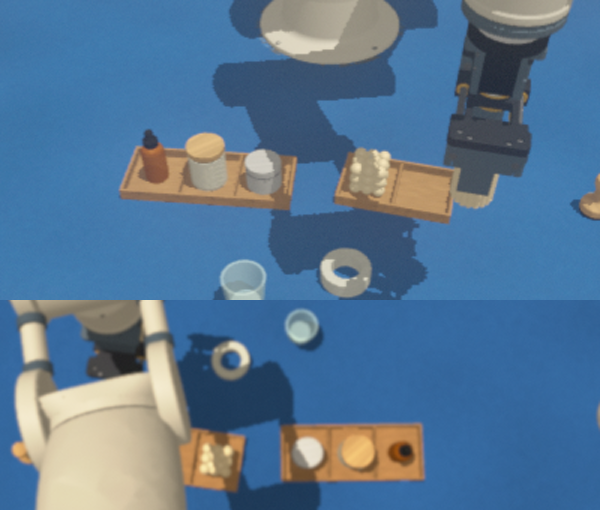

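The bubble candle sits square in the left compartment (370,172), and the pillar is in the gripper.

```bash
python3 - <<'E'
from pp import *
place(comp(SB,SY,.0415),81.5,.033,.050)
arm.move_joints([-69.299, 28.281, 77.091, 0, 74.628, -5.472]); say("home")
snap("6")
a=cv2.imread('pics/scene6.png');b=cv2.imread('pics/top6.png')
cv2.imwrite('pics/c6.png',np.vstack([crop(a,100,170,520,320,1.9),crop(b,140,180,560,320,1.9)]))
E
```

```text
48.84 above w=49.6 p=[0.4633 0.1736 0.0388] F=[-0.1144 -0.6634 -0.7126]
50.59 down d=0.0000 df=4.05 w=49.7 p=[0.4635 0.1736 0.0331] F=[-0.9947 -0.4848  3.3405]
52.48 clear w=66.0 p=[0.4632 0.1736 0.2097] F=[-1.1812  1.1769  0.4404]
55.15 home w=65.6 p=[ 0.2764 -0.5604  0.214 ] F=[-0.466   0.1672  0.3546]
```

View pics/c6.png

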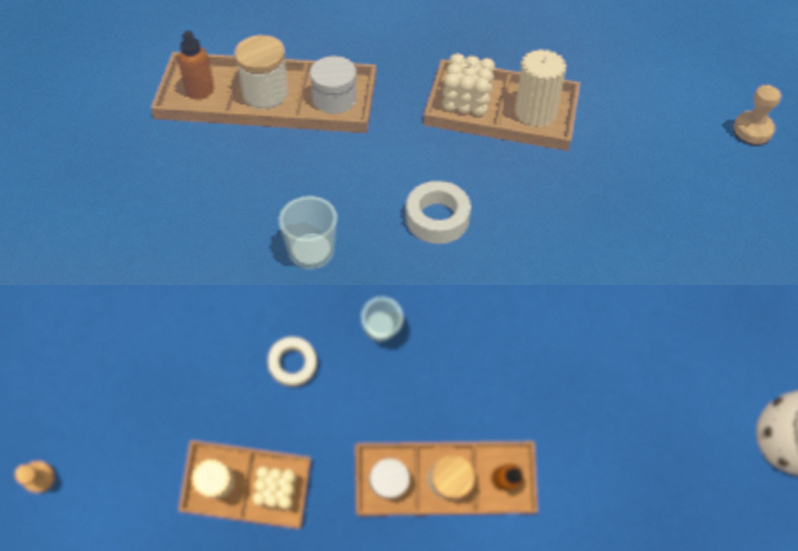

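All five items are in place: bottle (195,68), jar (262,70), tin (333,85), bubble (468,85) and pillar (540,90). I'll check the bystanders numerically, then hand in.

```bash
python3 - <<'E'
from m import *
from rig import arm
u=cv2.imread("pics/top6.png")
for n,o in [("votive",(322,180,360,215)),("tape",(275,200,312,240)),("stamp",(140,265,175,295)),("long",(318,252,435,312)),("short",(225,252,310,318))]:
    print(n,[comp(nb(H(up(i,*o))),o[:2])[0] for i in (t,u)])
arm.sign_off()
E
```

```text
votive [array([340.7634, 197.3686]), array([340.7594, 197.3619])]
tape [array([293.4214, 219.7526]), array([293.4223, 219.7551])]
stamp [array([158.0963, 280.2308]), array([158.0622, 280.2649])]
long [array([373.494 , 281.7915]), array([373.9343, 281.754 ])]
short [array([268.9148, 284.5717]), array([268.347 , 284.4841])]
the job is handed in; nothing more can be done
```

Both gift sets are made up and the job is handed in, at about 55 s on the robot's clock.

- **Long box:** the lidded jar candle is in the middle, with the travel tin on the robot's left and the dropper bottle on its right.
- **Short box:** the bubble candle is on the robot's right and the ribbed pillar on its left.
- **Set-down:** I lowered each item in small steps until the wrist force showed contact with the floor, then released it. The extra force at contact was 2–14 N. The jar's was the highest, so I used finer steps for the rest.
- **Last checks:** pictures from both cameras show all five items upright inside their compartments. The votive glass, stamp and tape roll are within 0.05 pixel of where they started. The box outlines shifted by about 0.5 pixel (roughly 1.5 mm), which may just be the items now in them changing the outline. No check failed or disagreed.

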